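# Free the stuck setting block from its nest

## Robot

A 6-joint arm with a two-finger parallel gripper is mounted at the origin on the work surface. World frame = base frame: x ahead of the robot, y to its left, z up, the work surface at z = 0. Lengths are in mm, angles in rad, forces in N, time in s.
With the tool pointing down it reaches from about 400 to 825 mm from the base axis. Payload 7 kg.
Tool frame: the origin (TCP) lies between the finger pads, 19 mm behind the fingertips; this is the grasp point; z points along the fingers, y is the line along which they close (so a half turn about z gives the same grasp; the last joint's range is limited). The gripper opens to 88 mm and grips with 3 to 60 N. Pads are 19 mm wide; open, the fingers measure 130 mm over their backs; the gripper's body (78 mm by 193 mm) begins 47 mm behind the grasp point.
Start: joints at [-1.03, 0.359, 0.012, 0, -1.224, -0.288], TCP at [168.802, -653.53, 245.361] pointing down, gripper open.
Joint ranges: [-3.07, 3.07], [-1.43, 2.12], [-1.02, 1.25], [-3.03, 1.67], [-3.05, -0], [-3.03, 3.03]. Speed limits (rad/s): [2.39, 2.39, 3.01, 3.14, 3.14, 3.14].

## Interface

Orientations are given as a unit quaternion [x, y, z, w].
In Python, from plant import bot gives the robot as it stands. Calls block until the motion is done:
- bot.move_ptp(position, orientation): joint-space move of the TCP to a pose.
- bot.line_to(position, velocity=150, ori=None): straight line of the TCP; ori=None keeps the orientation; velocity is the mean speed in mm/s.
- bot.move_joints(angles): joint-space move.
- bot.move_gripper(opening, force=None): finger opening in mm; force is the grip in N (None keeps the last); returns when the fingers have stopped.
- bot.pause(seconds).
- bot.solve_ik(position, orientation): joint angles nearest the present ones, or None.
- bot.read_state(): the state.
- bot.camera(name): name is "side" or "top" or "wrist"; returns the picture (400x640x3 uint8, red, green, blue); there is no depth.
- bot.get_calibration(name): a dict with "fx", "fy", "cx", "cy" (pixels), "distortion" ([k1, k2, p1, p2, k3] as OpenCV has them; the pictures are not rectified), "view" (4x4, takes a point from world to camera coordinates); the wrist camera has in their place "T_tool_cam" (4x4, takes a point from camera to tool coordinates, whose origin is the TCP and whose axes are the flange's). Camera axes: x right, y up, looking along -z (the intrinsics and any distortion apply to the point x, -y, -z); pixel columns grow to the right and rows downward; lengths in mm; the calibration is good to about 2 mm. A picture is of the moment at which its call begins: read the wrist's pose just before it. get_calibration takes no time and is no camera call.
A pose or a line that the arm cannot do raises bot.Unreachable and nothing moves.
- bot.close_job(): hands the job in; it is judged then, once.
The state is a dict: "t": time; "joint_pos": joint angles; "qvel": joint speeds; "tau": joint torques, N m; "tcp_pos": TCP position; "eef_rot": TCP orientation; "contact_force": force on the tool from outside, world axes, zero at the start; "moment": the same for the moment, N m; "width": finger opening in mm; "finger_force": force on a finger pad.
Only numpy, scipy, OpenCV 4.12 (cv2) and the standard library are available. Lean on these libraries where they do the work, as an engineer would, in place of code of your own. Each camera call takes 0.05 s, during which the arm holds its last target. There are 200 camera calls.

## Task

First turn the ring light's dial to its green mark (40) for the inspection. Then grip the setting block by its brass stem and, keeping it down in the nest, rock it well over to one side and then to the other so that it pushes both red catches back, never touching the catches with the gripper; once it is free, lift it straight up and finish while still holding it upright and still above the nest, its foot just clear (about 25 mm) of the nest's highest parts. Leave the other things on the bench where they are.

Things in the scene. Friction and masses are not known exactly. Their poses are not given: they have to be found in the camera images.
- nest: Fixed metal holder, 70 x 150 mm in plan. Origin: centre of its underside, on the bench. The block is rocked towards the nest's +y and -y. Base plate 10 mm thick carries the foot. Posts at y = +-36 to 68 mm carry the catches; black straps on them are the highest parts, 80 mm up. Foot walls at y = +-18 mm (21 mm high), end plates at x = +-19 to 27 mm (40 mm high); open above on the x sides.
- block: Loose block, about 250 g, 110 mm tall, standing in the nest, axes parallel, underside 10 mm above the nest's origin. Origin: centre of its underside. Blue body 36 (x) x 34 mm (y), 55 mm tall, ends in flat shoulders. The foot has a 12 mm wide flat and long edges rounded 11 mm: rocked to +y it rolls about the line y = +6, z = 11 mm of the block; to -y about y = -6.
- block_grip (a point): Point on the block's axis 95 mm above its underside, on the brass stem (20 mm in x, 24 mm in y, 55 to 110 mm up): the best TCP place; close the fingers along the nest's x, across the 20 mm. The catches overhang the blue shoulders by 3.5 mm and stop a straight pull after 3 mm.
- catch_a (a joint): Red catch bar on the nest's +y post, 68 to 76 mm above the nest's origin, 26 mm wide, sliding level along y. 0: nose over the block's shoulder, 1.5 mm from the stem; 0.012 m: fully back (outward). Starts within 0.001 of 0. About 9 N of friction, no spring: stays where pushed. The block passes beyond 0.0045; rocking 0.2 rad to +y pushes it back about 0.009.
- catch_b (a joint): The same catch on the nest's -y post; it grows as it is pushed outward to -y.
- lampbox: Fixed grey controller box of the ring light with a black scale, 120 x 150 x 45 mm high. Origin: centre of its underside, on the bench. The dial is in the middle of its top. Seen from above the scale runs clockwise from 0 at the box's -x to 100, 0.5236 rad per tick of 10; the long green mark with a dot is 40.
- dial (a joint): Angle of the dial, clockwise from above, 0 to 5.236 rad = scale 0 to 100; 40 is at 2.094. Grows clockwise. At angle 0 the white pointer points to the box's -x; at angle q it points to (-cos q, sin q) in the box's x, y. It has light friction and stays where it is left.
- dial_grip (a point): Point on the dial's vertical axis 79 mm above the bench: the height to grip. The dial has an upright grip bar 46 mm long (along the pointer), 14 mm thick, its top 87 mm above the bench; white stripe on the pointer half.
- flux_jar: Bystander, leave alone: glass jar with yellow cap, 44 mm wide, 50 mm tall. Origin: its underside.
- graver: Bystander, leave alone: screwdriver-like graver lying flat. Origin: its underside.
- bench_brush: Bystander, leave alone: bench brush lying flat. Origin: its underside.
- polish_wheel: Bystander, leave alone: green ring-shaped polishing wheel, 64 mm wide, 16 mm thick. Origin: its underside.
- silver_wing: Bystander, leave alone: flat silver wing-shaped blank, 60 mm long, 5 mm thick. Origin: its underside.
- parts_tub: Bystander, leave alone: white cup, 68 mm wide, 50 mm tall. Origin: its underside.
- bur_stand: Bystander, leave alone: wooden stand with burs, 90 x 50 mm, 54 mm tall. Origin: its underside.

How it is judged:
By the outcome, as a careful person would: the job done as asked, in the order asked, and still so for the second after the job is handed in, while the arm keeps its last pose, push and grip.
It also fails if it takes over 48 s, if anything falls off the work surface, if the arm or the gripper's body presses on something with over 40 N, if the wrist force passes 120 N, or if a joint passes its speed limit or range.

## Working session

There is one attempt and no reset: what is moved stays moved. The work goes in short steps, each a Python script; the robot and the scene stay as the last script left them, time stands still between calls to the robot, and variables do not carry over. Pictures are saved under pics/ and viewed, at most 11 in all, crops included, and the job is handed in when it is done.

```bash
ls; mkdir -p pics
python3 - <<'E'
from plant import bot
import cv2
for n in("top","side"):
    cv2.imwrite(f"pics/{n}0.png",bot.camera(n)[:,:,::-1])
    c=bot.get_calibration(n); print(n,{k:(v if k!='view' else [[round(float(a),3) for a in r] for r in v]) for k,v in c.items()})
print(bot.get_calibration("wrist")); print(bot.read_state())
E
```

```text
pics
top {'fx': 456.9061368872082, 'fy': 456.9061368872082, 'cx': 319.299511201551, 'cy': 198.33909616670468, 'distortion': array([-0.12407047,  0.        ,  0.        ,  0.        ,  0.        ]), 'view': [[-0.016, -1.0, -0.024, 7.863], [0.99, -0.019, 0.138, -554.352], [-0.138, -0.022, 0.99, -1075.109], [0.0, 0.0, 0.0, 1.0]]}
side {'fx': 384.46391635758414, 'fy': 384.46391635758414, 'cx': 321.5528005696569, 'cy': 203.47407891974018, 'distortion': array([-0.00243619,  0.        ,  0.        ,  0.        ,  0.        ]), 'view': [[-0.878, -0.479, 0.014, 470.124], [0.279, -0.487, 0.827, -230.634], [-0.39, 0.73, 0.562, -768.011], [0.0, 0.0, 0.0, 1.0]]}
{'fx': 333.8326366988312, 'fy': 333.8326366988312, 'cx': 318.1423450976931, 'cy': 187.69627685965995, 'distortion': array([-0.05869358,  0.        ,  0.        ,  0.        ,  0.        ]), 'T_tool_cam': array([[-9.30469141e-04,  9.53933768e-01,  3.00015834e-01,
         8.07206265e+01],
       [ 9.99999558e-01,  8.46848626e-04,  4.08749190e-04,
        -1.72511265e+00],
       [ 1.35851658e-04,  3.00016082e-01, -9.53934134e-01,
        -1.39445127e+02],
       [ 0.00000000e+00,  0.00000000e+00,  0.00000000e+00,
         1.00000000e+00]])}
{'t': 0.1, 'joint_pos': array([-1.02989980e+00,  3.59314585e-01,  1.11648234e-02, -3.28017463e-04,
       -1.22409834e+00, -2.88091546e-01]), 'qvel': array([ 0.00045913,  0.00089816,  0.00212737,  0.00064894, -0.00102279,
       -0.00253779]), 'tau': array([-5.32762977e-03, -5.84162164e+01,  2.93751061e+01,  7.01568782e+00,
        1.01226254e-02, -6.17470278e-05]), 'tcp_pos': array([ 168.70803783, -653.15709771,  244.51952652]), 'eef_rot': array([-1.26010729e-01,  9.92028601e-01,  7.26525338e-04, -1.51183793e-04]), 'contact_force': array([-0.23587086,  1.18473844, -0.14621042]), 'moment': array([ 0.01545979,  0.04408301, -0.00931932]), 'finger_force': 0.0, 'width': 87.75239955012066}
```

View pics/top0.png

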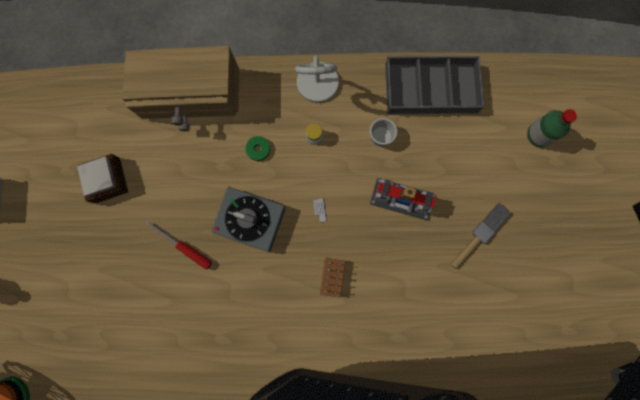

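View pics/side0.png

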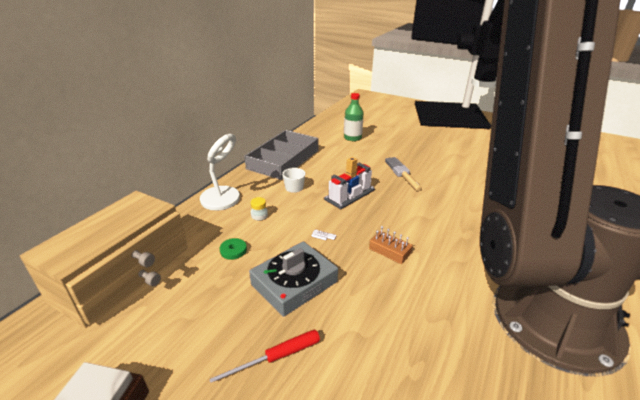

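```bash
cat > h.py <<'E'
import numpy as np, cv2
from scipy.spatial.transform import Rotation as R
from plant import bot
def quat(a, tilt=None):
    c,s=np.cos(a),np.sin(a)
    r=R.from_matrix([[c,s,0],[s,-c,0],[0,0,-1]])
    return (tilt*r if tilt is not None else r).as_quat()
def cam(name, st=None):
    k=bot.get_calibration(name); K=np.array([[k['fx'],0,k['cx']],[0,k['fy'],k['cy']],[0,0,1]])
    if name=='wrist':
        T=np.eye(4);T[:3,:3]=R.from_quat(st['eef_rot']).as_matrix();T[:3,3]=st['tcp_pos'];T=T@k['T_tool_cam']
    else: T=np.linalg.inv(k['view'])
    return K,k['distortion'],T
def ray(C,uv,z):
    K,d,T=C; p=cv2.undistortPoints(np.array(uv,float).reshape(-1,1,2),K,d)[:,0]
    v=np.c_[p[:,0],-p[:,1],-np.ones(len(p))]@T[:3,:3].T
    return T[:3,3]+v*((np.broadcast_to(z,len(p))-T[2,3])/v[:,2])[:,None]
def proj(C,P):
    K,d,T=C; q=(np.asarray(P,float).reshape(-1,3)-T[:3,3])@T[:3,:3]
    return cv2.projectPoints(q*[1,-1,-1],np.zeros(3),np.zeros(3),K,d)[0][:,0]
def snap(fn):
    st=bot.read_state(); im=bot.camera('wrist'); cv2.imwrite(fn,im[:,:,::-1]); np.savez(fn+'.npz',**{k:st[k] for k in('tcp_pos','eef_rot')}); return im,cam('wrist',st)
def load(fn): return cv2.imread(fn),cam('wrist',np.load(fn+'.npz'))
E
python3 - <<'E'
from h import *
C=cam('top')
d=ray(C,[[247,218]],60)[0]; n=ray(C,[[404,196]],90)[0]; print(d,n)
print(ray(C,[[280,250],[214,228],[230,188],[286,208]],45))
for nm,p in(('nest',n),('dial',d)):
    bot.move_ptp([p[0],p[1],260],quat(np.pi)); snap(f'pics/{nm}1.png'); s=bot.read_state(); print(nm,s['joint_pos'],s['t'])
E
```

```text
[507.18404963 171.58884974  60.        ] [ 548.98024731 -199.81846505   90.        ]
[[430.30840222  94.29715229  45.        ]
 [485.51513351 255.4285484   45.        ]
 [583.25631045 216.95373381  45.        ]
 [531.40249711  79.19283483  45.        ]]
nest [-1.59149552e-02  2.01237100e-01 -1.72115904e-01  7.41722281e-05
 -1.19760785e+00 -1.55591707e+00] 2.275
dial [ 6.90829886e-01  1.19065276e-01 -2.72593784e-01  1.46893607e-04
 -1.17932287e+00 -2.26285229e+00] 3.725
```

View pics/dial1.png

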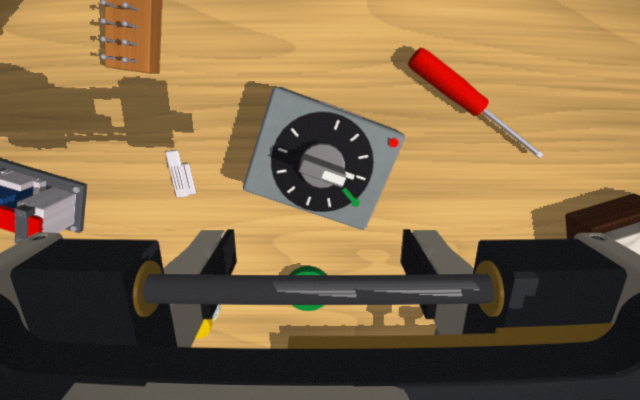

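View pics/nest1.png

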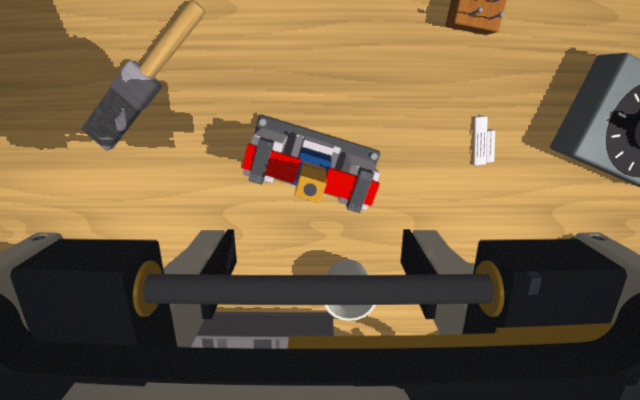

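```bash
cat > e.py <<'E'
from h import *
im,C=load('pics/dial1.png')
P=ray(C,[[275,87],[405,133],[365,229],[244,187]],45)
print(P, [np.linalg.norm(P[i]-P[i-1]) for i in range(4)])
c=P.mean(0); e=(P[1]-P[0]+P[2]-P[3]); by=np.arctan2(e[1],e[0])-np.pi/2; print('box',c,by)
hsv=cv2.cvtColor(im,cv2.COLOR_BGR2HSV)
g=cv2.inRange(hsv,(50,100,40),(85,255,255)); g[230:]=0; v,u=np.nonzero(g); G=ray(C,np.c_[u,v],46).mean(0)
print('green',G,'ang from centre',np.arctan2(*(G-c)[[1,0]]),'expected',by+np.arctan2(.866,.5))
im2,C2=load('pics/nest1.png')
N=ray(C2,[[258,115],[380,150]],10);S=ray(C2,[[260,158],[360,190]],80)
print(N,S)
for X in(N,S):
  d=X[1]-X[0];print('yaw',np.arctan2(d[1],d[0])-np.pi/2,np.linalg.norm(d))
print('stem top', ray(C2,[[311,189]],120))
a=cv2.resize(im[70:250,220:430],None,fx=3,fy=3,interpolation=2)[:,:630]
b=cv2.resize(im2[100:220,220:400],None,fx=4,fy=4,interpolation=2)
cv2.imwrite('pics/c1.png',a);cv2.imwrite('pics/c2.png',b)
E
python3 e.py
```

```text
[[430.60195061 125.20453139  45.        ]
 [477.74563105 261.65162968  45.        ]
 [588.93881034 223.42945023  45.        ]
 [537.68266214  86.41769369  45.        ]] [np.float64(113.88897032069728), np.float64(144.36182748304296), np.float64(117.57915684331978), np.float64(146.28538600483313)]
box [508.74226354 174.17582625  45.        ] -0.3454087316848866
green [549.37379922 205.47976443  46.        ] ang from centre 0.6564514537826822 expected 0.7017761173400405
[[ 503.17983187 -271.18921344   10.        ]
 [ 544.21190422 -128.89100724   10.        ]] [[ 538.35260301 -258.91482086   80.        ]
 [ 571.36610631 -160.00786524   80.        ]]
yaw -0.28073724656055266 148.09595013772514
yaw -0.3221555903989455 104.27117181477904
stem top [[ 557.49103396 -208.3353684   120.        ]]
```

View pics/c1.png

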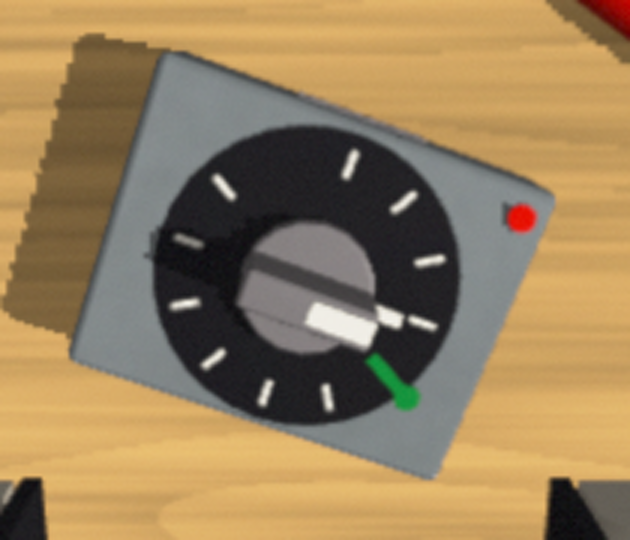

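View pics/c2.png

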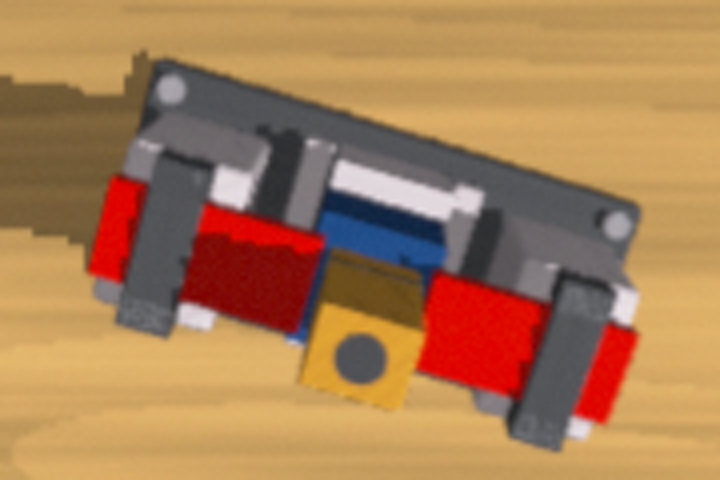

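Run:
```python
from h import *
_,C=load('pics/dial1.png'); f=lambda a,s,o:np.array(a)/s+o
o=np.array([220,70])-1/3
ticks=np.array([[350,165],[404,203],[430,261],[422,323],[390,380],[327,397],[265,392],[213,358],[185,304],[188,241],[223,186]])
T=ray(C,f(ticks,3,o),47); 
q=np.arange(11)*.5236; q2=np.delete(q,4);T2=np.delete(T,4,0)
M=np.c_[-np.cos(q2),np.sin(q2)]
A=np.zeros((20,4));A[::2]=np.c_[M[:,0],-M[:,1],np.ones(10),np.zeros(10)];A[1::2]=np.c_[M[:,1],M[:,0],np.zeros(10),np.ones(10)]
x,res,_,_=np.linalg.lstsq(A,T2[:,:2].ravel(),rcond=None); print('ticks: yaw',np.arctan2(x[1],x[0]),'r',np.hypot(*x[:2]),'c',x[2:],res)
print('bar centre',ray(C,f([[310,309]],3,o),87))
B=ray(C,f([[253,270],[378,315],[240,303],[370,347]],3,o),87)
for i in(0,2): d=B[i+1]-B[i];print('bar dir',np.arctan2(d[1],d[0]),np.linalg.norm(d))
_,C=load('pics/nest1.png');o=np.array([220,100])-.4
S=ray(C,f([[165,244],[562,362]],4,o),80);d=S[1]-S[0];print('straps',S.mean(0),np.arctan2(d[1],d[0])-np.pi/2,np.linalg.norm(d))
N=ray(C,f([[160,60],[640,205]],4,o),10);d=N[1]-N[0];y=np.arctan2(d[1],d[0])-np.pi/2
print('plate',N.mean(0)[:2]+35*np.array([np.cos(y),np.sin(y)]),y,np.linalg.norm(d))
B=ray(C,f([[318,297],[425,328],[405,408],[300,380]],4,o),120)
print('stem',B.mean(0));
for i,j in((0,1),(3,2),(0,3),(1,2)): d=B[j]-B[i];print(np.arctan2(d[1],d[0]),np.linalg.norm(d))
```

```text
ticks: yaw -0.3484223796068045 r 44.88391025365591 c [510.79862413 173.09507154] [0.68403509]
bar centre [[510.16651052 173.92377678  87.        ]]
bar dir 1.2154061275825232 42.86714180204858
bar dir 1.231523066816185 44.71124366958676
straps [ 556.21395534 -209.05903325   80.        ] -0.300971535249821 102.9387239292918
plate [ 557.47679966 -209.48269373] -0.29468690058681357 146.31374666693432
stem [ 556.58991062 -209.10043762  120.        ]
1.2765563329599616 24.250225740911294
1.2936298283174392 24.11303798046341
-0.2246260199802236 19.449030029632567
-0.23049745630185986 19.028894361419983
```

```bash
cat > d.py <<'E'
from h import *
p=np.array([510.5,173.5]); a=1.222+np.pi
def log(m):
    s=bot.read_state(); print(m,round(s['t'],2),s['tcp_pos'].round(1),s['contact_force'].round(1),s['moment'].round(2),round(s['width'],1),round(s['finger_force'],1))
bot.move_ptp([*p,150],quat(a)); bot.line_to([*p,79]); log('down')
bot.move_gripper(5,20); log('grip')
for k in(.5,1): bot.move_ptp([*p,79],quat(a-k*.5236)); log('turn')
bot.pause(.2); log('end')
bot.move_gripper(60); bot.line_to([*p,150]); log('up')
bot.move_ptp([*p,260],quat(np.pi)); snap('pics/dial2.png'); log('see')
im=cv2.imread('pics/dial2.png'); cv2.imwrite('pics/c3.png',cv2.resize(im[70:250,220:430],None,fx=3,fy=3,interpolation=2))
E
python3 d.py
```

```text
down 5.47 [511.  173.8  79.7] [ 0.1 -0.2  0.2] [ 0.08  0.05 -0.03] 87.6 0.0
grip 6.62 [509.6 173.6  79. ] [-4.9  3.2  3.1] [ 1.05  1.96 -0.01] 13.9 20.0
turn 6.97 [509.4 173.8  79. ] [-7.6  3.5  4.3] [ 1.49  2.41 -0.  ] 14.1 20.0
turn 7.33 [509.2 173.9  78.9] [-8.4  5.2  4.9] [1.84 2.97 0.03] 14.1 20.0
end 7.53 [509.2 173.9  78.9] [-8.8  4.7  4.7] [ 1.87  2.95 -0.  ] 13.7 20.0
up 9.09 [510.1 173.3 149.5] [-0.9 -0.6 -1. ] [ 0.01  0.04 -0.  ] 59.9 0.0
see 9.85 [509.7 173.1 258. ] [-0.3 -0.7 -0.4] [-0.02 -0.01 -0.02] 60.0 0.0
```

View pics/c3.png

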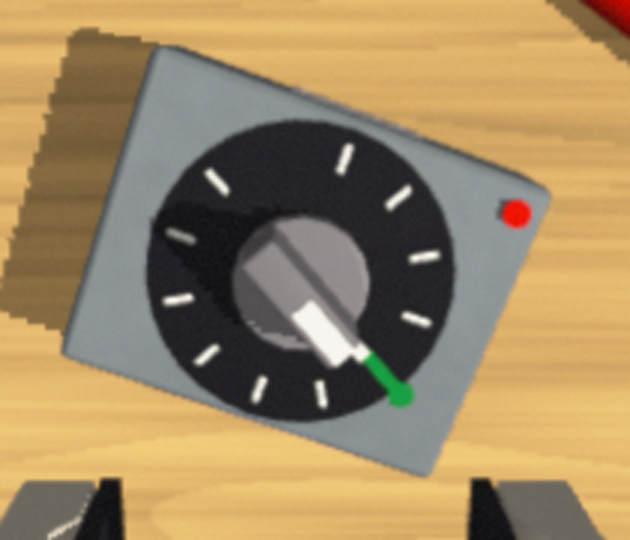

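```bash
cat > n.py <<'E'
from h import *
c=np.array([556.7,-209.2]); yaw=-.292; a=yaw-np.pi/2+2*np.pi
Rn=R.from_euler('z',yaw)
def W(v): return Rn.apply(v)+[*c,0]
def log(m):
    s=bot.read_state(); r=R.from_quat(s['eef_rot']).as_matrix(); zt=Rn.inv().apply(-r[:,2])
    print(m,round(s['t'],2),'nest',Rn.inv().apply(s['tcp_pos']-[*c,0]).round(1),'tilt',np.arctan2(zt[1],zt[2]).round(3),np.arctan2(zt[0],zt[2]).round(3),'F',Rn.inv().apply(s['contact_force']).round(1),Rn.inv().apply(s['moment']).round(2),round(s['width'],1),round(s['finger_force'],1))
def rock(th,off=np.zeros(3)):
    "pose with block tilted th towards +y about its rounded edge"
    s=np.sign(th); p=np.array([0,6*s,21.]); rx=R.from_euler('x',-th)
    P=p+rx.apply([0,-6*s,84.]); return W(P+off),quat(a,Rn*rx*Rn.inv())
E
python3 - <<'E'
from n import *
print(bot.solve_ik(W([0,0,200]),quat(a)))
for t in(.23,-.23): print(rock(t)[0],bot.solve_ik(*rock(t)))
bot.move_ptp(W([0,0,200]),quat(a)); log('above')
bot.line_to(W([0,0,105]),120); log('down')
bot.move_gripper(15,45); log('grip')
s=bot.camera('side'); cv2.imwrite('pics/s2.png',cv2.resize(s[130:230,290:420],None,fx=5,fy=5,interpolation=2)[:,:,::-1])
E
```

```text
[-0.03107914  0.26106011 -0.2352892   0.         -1.07444702 -0.26092086]
[ 562.25819074 -190.70919778  104.15584232] [ 0.12480266  0.36634504 -0.46426776  0.2800486  -0.85441986 -0.61343031]
[ 551.14180926 -227.69080222  104.15584232] [-0.21853195  0.38522678 -0.20702208 -0.27739682 -0.97953085  0.08195584]
above 11.59 nest [ -0.    0.4 199.8] tilt 0.0 0.0 F [0.1 0.5 0.8] [ 0.06  0.06 -0.  ] 60.1 0.0
down 12.53 nest [5.000e-01 1.000e-01 1.057e+02] tilt -0.0 -0.001 F [-0.  -0.1  0.3] [ 0.05 -0.   -0.06] 59.7 0.0
grip 13.26 nest [  0.  -0. 105.] tilt 0.0 -0.0 F [-0.2 -0.6  0.5] [-0.05  0.22 -0.01] 19.7 45.0
```

View pics/s2.png

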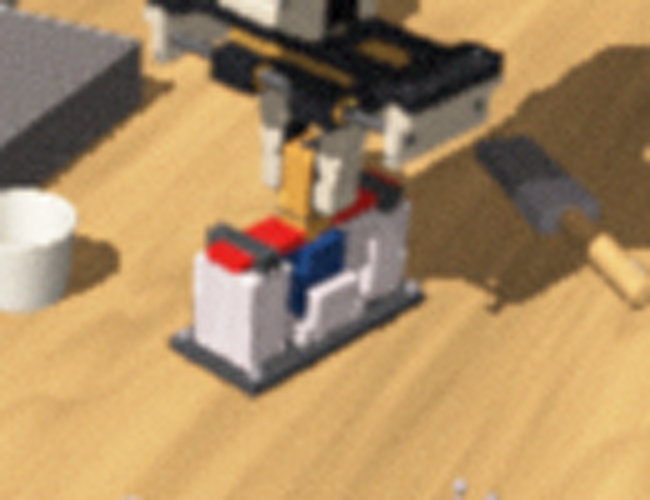

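Run:
```python
from n import *
def go(t0,t1,n):
    for t in np.linspace(t0,t1,n+1)[1:]:
        p,o=rock(t) if abs(t)>1e-6 else (W([0,0,105]),quat(a))
        bot.line_to(p,25,ori=o); log(f'{t:.3f}')
        if np.abs(bot.read_state()['contact_force']).max()>50: print('STOP');return
go(0,.23,5); bot.pause(.2); log('hold'); s=bot.camera('side'); cv2.imwrite('pics/s3.png',cv2.resize(s[130:230,290:420],None,fx=5,fy=5,interpolation=2)[:,:,::-1])
```

```text
0.046 13.62 nest [1.000e-01 3.900e+00 1.052e+02] tilt 0.046 -0.0 F [-0.4 -3.3 -0.1] [-1.03 -0.18  0.03] 19.5 45.0
0.092 13.93 nest [  0.    6.9 105.5] tilt 0.092 0.0 F [ 0.9 -7.   1.8] [-2.61 -0.53 -0.  ] 19.9 45.0
0.138 14.23 nest [1.000e-01 1.080e+01 1.054e+02] tilt 0.138 0.0 F [-0.  -8.7  2.1] [-2.8  -0.56 -0.01] 19.5 45.0
0.184 14.54 nest [1.000e-01 1.460e+01 1.052e+02] tilt 0.184 0.0 F [ 2.3 -8.7  3.8] [-2.77 -0.57  0.1 ] 20.2 45.0
0.230 14.85 nest [  0.   18.3 104.8] tilt 0.23 0.001 F [ 3.  -9.6  5.3] [-2.73 -0.61  0.09] 19.5 45.0
hold 15.05 nest [  0.   18.3 104.8] tilt 0.229 0.001 F [ 2.1 -7.4  3.7] [-2.34 -0.41  0.05] 20.1 45.0
```

View pics/s3.png

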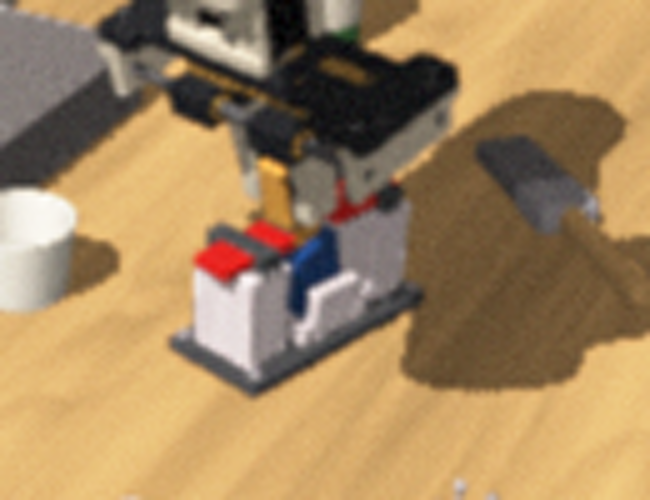

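Run:
```python
from n import *
for t in [.184,.138,.092,.046,0,-.046,-.092,-.138,-.184,-.235]:
    p,o=rock(t) if t else (W([0,0,105]),quat(a))
    bot.line_to(p,25,ori=o); log(f'{t:.3f}')
bot.pause(.2); log('hold'); s=bot.camera('side'); cv2.imwrite('pics/s4.png',cv2.resize(s[130:230,290:420],None,fx=5,fy=5,interpolation=2)[:,:,::-1])
for t in [-.15,-.07,0]:
    p,o=rock(t) if t else (W([0,0,105]),quat(a))
    bot.line_to(p,30,ori=o); log(f'{t:.3f}')
for z in (107,110,113,118):
    bot.line_to(W([0,0,z]),20); log(f'lift{z}')
    if bot.read_state()['contact_force'][2]<-12: print('STOP'); break
```

```text
0.184 15.41 nest [-1.000e-01  1.520e+01  1.049e+02] tilt 0.182 0.0 F [-1.8  0.8  3.7] [ 0.55  0.86 -0.13] 19.9 45.0
0.138 15.72 nest [-1.000e-01  1.160e+01  1.051e+02] tilt 0.138 0.0 F [-1.9  1.1  4.9] [ 0.47  1.05 -0.09] 19.6 45.0
0.092 16.02 nest [-1.000e-01  7.900e+00  1.052e+02] tilt 0.092 0.0 F [-1.8  0.7  4.7] [ 0.36  1.08 -0.08] 19.7 45.0
0.046 16.33 nest [-1.000e-01  4.000e+00  1.052e+02] tilt 0.047 0.0 F [-2.4  0.6  5. ] [ 0.27  1.09 -0.  ] 19.6 45.0
0.000 16.64 nest [-0.00e+00  1.00e-01  1.05e+02] tilt 0.001 0.0 F [-2.2  0.6  4.8] [0.16 1.01 0.04] 19.7 45.0
-0.046 16.95 nest [  0.   -3.6 105.1] tilt -0.045 0.0 F [-1.1  0.7  3.6] [0.48 0.82 0.04] 19.7 45.0
-0.092 17.26 nest [  0.2  -6.6 105.1] tilt -0.092 -0.0 F [-2.4  6.7  3.5] [2.47 0.78 0.08] 19.6 45.0
-0.138 17.57 nest [  0.2 -10.6 104.9] tilt -0.138 -0.0 F [-2.3  8.4  3.3] [2.55 0.52 0.07] 19.8 45.0
-0.184 17.88 nest [  0.2 -14.6 104.7] tilt -0.183 -0.0 F [-1.7  8.   4.3] [2.64 0.42 0.07] 20.0 45.0
-0.235 18.2 nest [  0.2 -18.9 104.1] tilt -0.234 -0.0 F [-1.8  7.5  5.4] [2.53 0.32 0.1 ] 19.8 45.0
hold 18.4 nest [  0.2 -18.8 104.2] tilt -0.234 -0.0 F [-0.1  6.8  5.3] [2.15 0.26 0.02] 19.8 45.0
-0.150 18.84 nest [ 1.000e-01 -1.240e+01  1.048e+02] tilt -0.149 0.0 F [ 1.3 -0.5 -0.7] [-0.6  -0.31 -0.05] 19.8 45.0
-0.070 19.22 nest [  0.   -6.2 105.1] tilt -0.071 0.0 F [ 0.8 -0.8  0.1] [-0.52 -0.3  -0.01] 20.0 45.0
0.000 19.57 nest [ -0.   -0.4 105. ] tilt -0.001 0.0 F [ 0.9 -2.   1.5] [-0.76 -0.26  0.02] 19.7 45.0
lift107 19.82 nest [ -0.6  -0.4 106.5] tilt -0.001 0.001 F [ 0.1 -0.1 -3.9] [0.01 0.11 0.03] 19.7 45.0
lift110 20.12 nest [  0.   -0.  110.1] tilt -0.0 -0.0 F [ 0.2  0.6 -3.6] [0.01 0.08 0.04] 19.6 45.0
lift113 20.42 nest [1.000e-01 1.000e-01 1.132e+02] tilt -0.0 -0.0 F [ 0.9 -0.3 -2.7] [ 0.02  0.09 -0.02] 19.6 45.0
lift118 20.82 nest [1.000e-01 1.000e-01 1.182e+02] tilt -0.0 -0.0 F [-0.2  0.4 -3.9] [0.01 0.06 0.02] 19.6 45.0
```

View pics/s4.png

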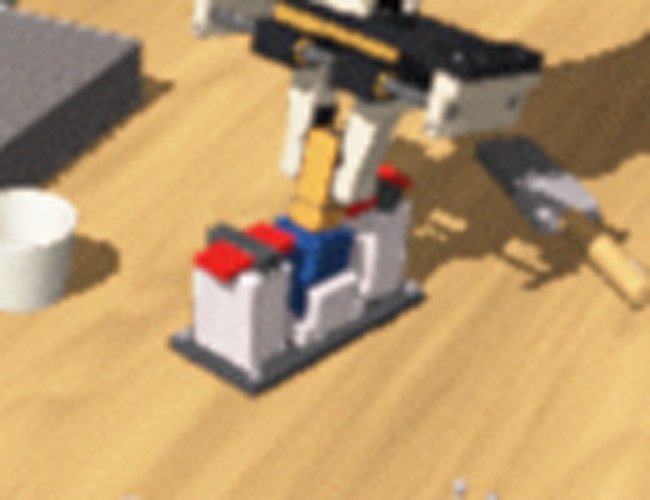

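Both catches are back and the force is only the block's weight: it is free. Lifting to the final height.

Run:
```python
from n import *
bot.line_to(W([0,0,150]),40); log('150')
bot.line_to(W([0,0,200]),50); bot.pause(.5); log('200')
s=bot.camera('side'); cv2.imwrite('pics/s5.png',cv2.resize(s[110:230,290:420],None,fx=5,fy=5,interpolation=2)[:,:,::-1])
```

```text
150 21.77 nest [ -0.2  -0.  149.7] tilt 0.0 0.0 F [-0.2 -0.1 -2.9] [ 0.01  0.09 -0.06] 19.8 45.0
200 23.42 nest [ -0.  -0. 200.] tilt -0.0 0.0 F [-0.1  0.7 -3.3] [-0.02  0.1   0.01] 20.1 45.0
```

View pics/s5.png

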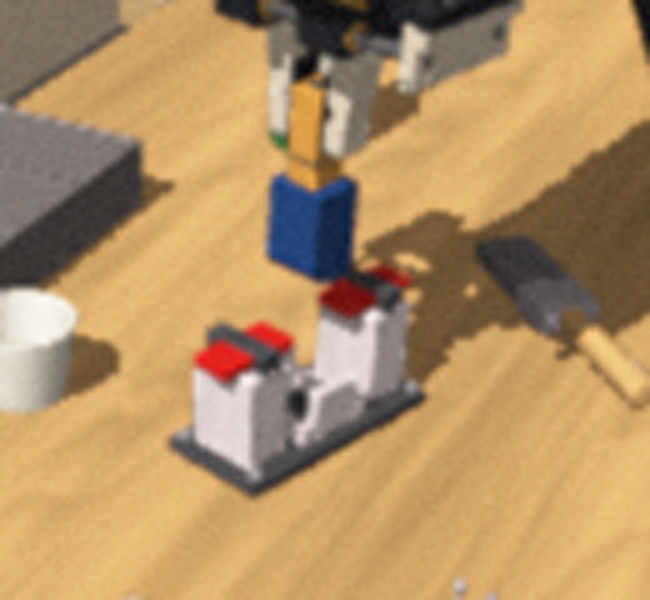

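Run:
```python
from n import *
im=bot.camera('side'); C=cam('side')
g=cv2.inRange(cv2.cvtColor(im,cv2.COLOR_RGB2HSV),(100,120,40),(130,255,255)); g[:,:330]=0;g[:140]=0;g[172:]=0;g[:,370:]=0
v,u=np.nonzero(g)
for r in range(v.min(),v.max()+1,2): print(r,u[v==r].min(),u[v==r].max(),end=' | ')
for th in(0,.05,-.05):
    rx=R.from_euler('x',-th); P=[W(np.array([0,0,200])+rx.apply([x,y,z-95])) for x in(-18,18) for y in(-17,17) for z in(12,55)]
    print(th,proj(C,P).round(1).tolist())
```

```text
146 345 359 | 148 345 360 | 150 345 359 | 152 345 359 | 154 345 359 | 156 345 359 | 158 344 359 | 160 344 359 | 162 347 359 | 164 351 358 | 0 [[360.4, 159.4], [361.5, 145.3], [352.3, 163.4], [353.2, 149.1], [350.7, 155.1], [351.6, 141.2], [342.6, 158.9], [343.3, 144.8]]
0.05 [[361.4, 158.6], [362.0, 144.8], [353.3, 163.1], [353.7, 149.1], [351.7, 154.3], [352.1, 140.7], [343.6, 158.6], [343.8, 144.8]]
-0.05 [[359.4, 160.1], [361.0, 145.8], [351.3, 163.5], [352.7, 149.0], [349.7, 155.8], [351.1, 141.6], [341.6, 159.0], [342.8, 144.7]]
```

The observed edges lean about 1 px over the body's height, the same as the upright prediction, so the block is upright.

```bash
python3 -c "
from plant import bot
print(bot.close_job())"
```

```text
the job is handed in; nothing more can be done
None
```

The dial is on its green mark (40), both catches were pushed back by rocking the block, and the job is handed in with the block held upright and still, its foot about 25 mm above the nest's straps.

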